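# Tip the mirrored tray-runner brackets and set them on the stop rail

### The arm

A 6-joint arm with a two-finger parallel gripper is mounted at the origin on a cart in front of the work surface, level with it; the furniture and walls round the work are solid. World frame = base frame: x ahead of the robot, y to its left, z up, the work surface at z = 0. Lengths are in mm, angles in rad, forces in N, time in s.
With the tool pointing down it reaches from about 400 to 925 mm from the base axis. Payload 12.5 kg.
Tool frame: the origin (TCP) lies at the very end of the fingers, on their centre line; the grasp point (between the pads) lies 19 mm behind it; z points along the fingers, y is the line along which they close (so a half turn about z gives the same grasp; the last joint's range is limited). The gripper opens to 95 mm and grips with 3 to 60 N. Pads are 20 mm wide; open, the fingers measure 119 mm over their backs; the gripper's body (75 mm by 180 mm) begins 59 mm behind the grasp point.
Start: joints at [-1.307, 0.491, 1.559, -0, 1.092, -0.106], TCP at [225.917, -582.759, 214.661] pointing down, gripper open.
Joint ranges: [-3.1, 3.1], [-0.84, 2.19], [0.05, 2.79], [-1.13, 4.28], [0.06, 2.93], [-2.69, 2.69]. Speed limits (rad/s): [2.22, 2.22, 2.79, 3.14, 3.14, 3.14].

### API

Orientations are given as [roll, pitch, yaw] about the fixed x, y, z axes, in that order (R = Rz(yaw) Ry(pitch) Rx(roll)).
In Python, from cell import * gives the robot as it stands.
- The arm moves only by the tool jog_arm, never from a script. Its argument "targets" is a list of rows, each an object with "turn": the turn, a rotation vector about the world's x, y, z in degrees, a list of three; "slide": the shift along the world's x, y, z in mm, a list of three; "claw": the opening in per cent of the stroke, from 0 (shut) to 100 (fully open). In form: [{"turn": [wx, wy, wz], "slide": [x, y, z], "claw": claw}, ...]. A call has 1 to 5 rows; each row shifts and turns the commanded pose from where the row before left it; what a row does not reach is not made up. A row lasts 1/8 s, in which the tool goes at most 62.5 mm and 10.7 degrees, less where a joint would pass 70% of its speed; a pose out of reach is approached as far as the arm can. A call with a gripper value outside its range is refused whole. The fingers move at their own pace and stop on an object; the grip force is fixed at half the most. Time passes only in rows, so rows that do not move let the fingers close. It gives the time, the measured TCP pose, the force, the opening and the grip force at its end, in the units of the state.
- state(): the state, without advancing time (a new reading comes with each control period).
- read_camera(name): name is "side" or "top"; returns a dict with "frame" (384x512x3 uint8, blue, green, red), "mtx" (3x3 intrinsics, pixels), "k1" (the pictures are not rectified: a ray, as slopes to the right and down, at radius r is drawn at 1 + k1 r^2 times it, then the intrinsics apply), "R" (3x3) and "t" (3): a world point X has camera coordinates R X + t. Camera axes: x right, y down, z forward; pixel columns grow to the right and rows downward; lengths in mm; the calibration is good to about 2 mm. A picture is of the moment at which its call begins. There is no depth.
- job_done(): hands the job in; it is judged then, once.
Trained networks look in the newest picture that a camera, given by its name, has taken for a name from the list of things; names that differ only in an ending like _2 or _b are one class to them, and where a whole thing is asked for, a point or a joint stands for the part that bears it (a point fixed in the world has none). Each returns a list of dicts, best first, with "conf" (0 to 1); they miss things now and then, are a little off and sometimes report something else, mostly with a low value. They report only what shows in the picture. A call takes as long as a camera call. They do not tell look-alikes from the thing itself.
- look_for(query, camera): "xy" ([column, row] in pixels, amid what is visible of it).
The state is a dict: "t": time; "joints": joint angles; "qvel": joint speeds; "tau": joint torques, N m; "eef_pos": TCP position; "tcp_rot": TCP orientation; "ft_force": force on the tool from outside, world axes, zero at the start; "moment": the same for the moment, N m; "opening": opening from 0.0 (shut) to 1.0 (fully open); "grip_force": force on a finger pad.
Only numpy, scipy, OpenCV 4.12 (cv2) and the standard library are available. Lean on these libraries where they do the work, as an engineer would, in place of code of your own. Each camera call takes 0.05 s, during which the arm holds its last target. There are 200 camera calls.

### The job

The tray-runner bracket screwed down at the left end of the wooden stop rail is the sample: see at which end it has its stop block when you face its upright with its foot towards you. Of the three loose brackets in front of the rail, tip over those that lie as its mirror image onto their other flange, so that they match it, and slide each of these up until the back of its upright is flat against the rail. A loose bracket that already is of the same hand as the sample, even if turned round, stays where it is, and so do the other things on the table.

Things in the scene. Friction and masses are not known exactly. Their poses are not given: they have to be found in the camera images.
- rail: Fixed wooden stop rail, a bar 620 mm long (along its y), 30 mm deep and 14 mm high. Origin at the middle of the foot of its front face, at table height; the front face (towards the robot) is its plane x = 0, +x points into the bar, away from the robot, +y to its left end, +z up.
- sample (a point): Sample bracket, fixed: aluminium angle 100 mm long, two flanges 64 mm wide, 5 mm thick, a 52 mm square, 10 mm thick stop block across the inside at one end. Origin: mid-length on the outer corner edge; +x along it to the stop end, flanges along +y and +z. +z is up, foot (+y) to the robot, stop block at the left, back on the rail face, 250 mm left of the rail's middle.
- bracket_1: Loose bracket, 0.15-0.3 kg; shape and frame as the sample. +z up: same hand as the sample, however turned; +y up: mirrored, upright on the robot's side, foot (+z) towards the rail. A press on the upright's inner face near its top, away from the foot, rolls it about its corner edge; past 45 deg it drops onto the other flange. Pressed low, just above the foot, it slides without tipping.
- bracket_2: Loose bracket, 0.15-0.3 kg; shape and frame as the sample. Lies with +z up (same hand as the sample, however turned) or +y up (mirrored, foot +z towards the rail); behaves as bracket_1.
- bracket_3: Loose bracket, 0.15-0.3 kg; shape and frame as the sample. Lies with +z up (same hand as the sample, however turned) or +y up (mirrored, foot +z towards the rail); behaves as bracket_1.
- marker_red: Bystander: marker, 143 mm long, 15 mm high, lying near the left; origin under its centre.
- vial_b: Bystander: capped vial, 31 mm across, 62 mm tall, at the right; origin under its centre.
- loupe: Bystander: black hand magnifier, 113 mm long, 12 mm high, lying to the right; origin under its centre.
Things that resemble listed ones, but are neither listed nor needed, are in the scene too. What is shaped like the bracket_3 but blue is not meant.

How it is judged:
By the outcome, as a careful person would: the job done as asked, in the order asked, and still so for the second after the job is handed in, with the robot touching nothing.
It also fails if it takes over 53 s, if anything falls off the work surface, if the arm or the gripper's body presses on something with over 40 N, if the wrist force passes 120 N, or if a joint passes its speed limit or range.

## Working session

There is one attempt and no reset: what is moved stays moved. The work goes in short steps, Python scripts to look and compute and a tool call to move; the robot and the scene stay as the last step left them, time stands still between calls to the robot, and variables do not carry over. Pictures are saved under pics/ and viewed, at most 10 in all, crops included, and the job is handed in when it is done.

Besides the shell and the picture viewer there is one more tool, called as name([rows], argument=value, ...), one row to a line, values as JSON. jog_arm: Moves the arm, as the interface text tells. Its arguments: {"type":"object","properties":{"targets":{"type":"array","items":{"type":"object","properties":{"turn":{"type":"array","items":{"type":"number"}},"slide":{"type":"array","items":{"type":"number"}},"claw":{"type":"number"}}}}},"required":["targets"]}

```bash
ls; mkdir -p pics
cat > h.py <<'E'
from cell import *
import numpy as np, cv2
def ray(c,px):
    K=np.array(c["mtx"]); d=(np.array(px,float)-K[:2,2])/[K[0,0],K[1,1]]
    u=d.copy()
    for _ in range(20): u=d/(1+c["k1"]*(u@u))
    R=np.array(c["R"]);t=np.array(c["t"])
    return -R.T@t, R.T@np.array([u[0],u[1],1])
def at(c,px,z=0):
    o,d=ray(c,px); return o+d*(z-o[2])/d[2]
def proj(c,X):
    p=np.array(c["R"])@np.array(X,float)+np.array(c["t"]); u=p[:2]/p[2]; u=u*(1+c["k1"]*(u@u))
    K=np.array(c["mtx"]); return u*[K[0,0],K[1,1]]+K[:2,2]
E
python3 - <<'E'
from h import *
for n in("top","side"):
    c=read_camera(n); cv2.imwrite(f"pics/{n}0.png",cv2.resize(c["frame"],(800,600)))
    o,d=ray(c,(256,192)); print(n,o.round(),d.round(2))
    for q in("bracket_1","rail","sample","marker_red","vial_b","loupe"):
        print(q,[(np.round(r["xy"]).tolist(),round(r["conf"],2),at(c,r["xy"],20)[:2].round().tolist()) for r in look_for(q,n)])
E
```

```text
pics
top [ 478.  -49. 1385.] [ 0.08  0.01 -1.  ]
bracket_1 [([227.0, 131.0], 0.95, [786.0, 65.0]), ([254.0, 210.0], 0.67, [535.0, -24.0]), ([202.0, 216.0], 0.65, [513.0, 138.0]), ([306.0, 217.0], 0.65, [516.0, -190.0])]
rail [([198.0, 177.0], 0.87, [636.0, 152.0])]
sample [([194.0, 180.0], 0.55, [627.0, 165.0])]
marker_red [([135.0, 255.0], 0.76, [388.0, 345.0])]
vial_b [([353.0, 239.0], 0.49, [449.0, -337.0])]
loupe [([388.0, 216.0], 0.75, [520.0, -445.0])]
side [-418.   49. 1600.] [ 0.55 -0.06 -0.83]
bracket_1 [([202.0, 218.0], 0.86, [528.0, 145.0]), ([220.0, 160.0], 0.84, [789.0, 55.0])]
rail [([180.0, 197.0], 0.58, [635.0, 224.0])]
sample [([175.0, 196.0], 0.8, [639.0, 241.0])]
marker_red [([147.0, 261.0], 0.51, [380.0, 350.0])]
vial_b []
loupe []
```

View pics/top0.png

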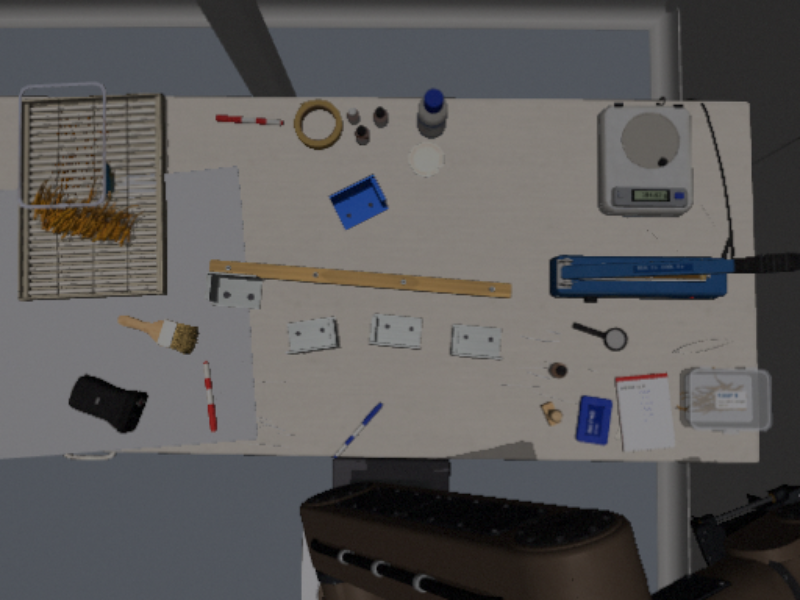

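View pics/side0.png

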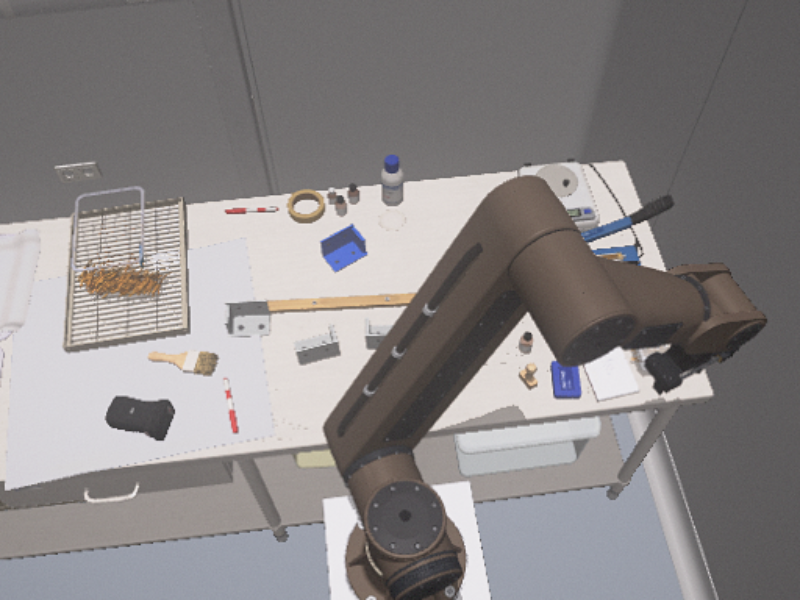

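The top view shows the rail from (210,265) to (510,290), the sample at (235,290), and loose brackets at (313,335), (396,331) and (477,341). The arm partly hides them in the side view. I'll zoom in.

Run:
```python
from h import *
a=read_camera("top")["frame"][158:236,128:336]; b=read_camera("side")["frame"][185:240,140:290]
a=cv2.convertScaleAbs(cv2.resize(a,(800,300),interpolation=cv2.INTER_CUBIC),alpha=1.3);b=cv2.resize(b,(800,293),interpolation=cv2.INTER_CUBIC)
cv2.imwrite("pics/z1.png",np.vstack([a,b]))
```

```text
(no output)
```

View pics/z1.png

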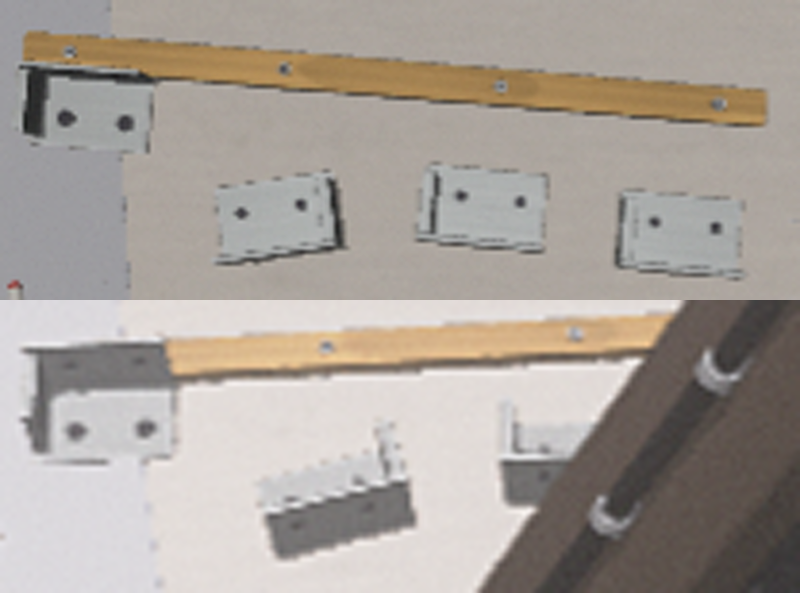

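The sample's stop is at the left with its upright at the rail. The left loose bracket has its upright on the robot's side and its stop at the right, so it is the same hand turned round and stays. The middle and right ones have the upright on the robot's side and the stop at the left, so they are mirrored; I'll check the right one again once the arm clears the view.

Run:
```python
from h import *
c=read_camera("top")
def p(x,y,z): return at(c,(128+x/3.846-.5+.13,158+y/3.846-.5+.13),z)[:2].round(1)
for n,l in dict(rail_front_top=[(155,80,14),(765,124,14)],rail_back=[(30,32,14),(765,90,14)],B_low=[(417,240,50),(545,250,50)],B_foot=[(432,165,5),(547,174,5)],C_low=[(617,267,50),(742,276,50)],C_foot=[(625,191,5),(742,199,5)],A_low=[(217,263,30),(343,247,30)]).items():
    q=[p(*i) for i in l]; d=q[0]-q[1]; print(n,*q,"yaw",np.degrees(np.arctan2(-d[0],d[1])).round(1),np.hypot(*d).round())
s=state(); print(s["eef_pos"],s["tcp_rot"],s["ft_force"],s["opening"])
```

```text
rail_front_top [631.9 250.5] [ 601.7 -254.4] yaw -3.4 506.0
rail_back [670.9 356.6] [ 629.8 -254.3] yaw -3.8 612.0
B_low [501.8  28.4] [495.3 -74. ] yaw -3.6 103.0
B_foot [564.8  19.6] [558.7 -75.7] yaw -3.7 95.0
C_low [ 482.6 -131.4] [ 476.8 -230.9] yaw -3.3 100.0
C_foot [ 545.4 -140.3] [ 540.1 -236.8] yaw -3.1 97.0
A_low [481.1 191.9] [495.6  89.6] yaw 8.1 103.0
[ 225.91868245 -582.77164169  214.6857244 ] [3.14142291e+00 4.20864759e-06 3.69766585e-01] [-0.23170461 -0.19160418  0.46761627] 1.0003367262721834
```

jog_arm([
  {"turn": [0,0,-2.5],"slide": [28,50,-5],"claw": 40},
  {"turn": [0,0,-2.5],"slide": [28,50,-5],"claw": 40},
  {"turn": [0,0,-2.5],"slide": [28,50,-5],"claw": 40},
  {"turn": [0,0,-2.5],"slide": [28,50,-5],"claw": 40},
  {"turn": [0,0,-2.5],"slide": [28,50,-5],"claw": 40},
])

```text
t: 1.48
eef_pos: [366.6, -331.2, 189.7]
tcp_rot: [3.141, -0.0, 0.15]
ft_force: [0.8, -1.0, -0.2]
opening: 0.53
grip_force: 0.0
```

jog_arm([
  {"turn": [0,0,-2.5],"slide": [28,50,-5],"claw": 40},
  {"turn": [0,0,-2.5],"slide": [28,50,-5],"claw": 40},
  {"turn": [0,0,-2.5],"slide": [28,50,-5],"claw": 40},
  {"turn": [0,0,-2.5],"slide": [28,50,-5],"claw": 40},
  {"turn": [0,0,-2.3],"slide": [28,50,-5],"claw": 40},
])

```text
t: 2.1
eef_pos: [506.8, -81.0, 164.7]
tcp_rot: [3.141, -0.001, -0.064]
ft_force: [0.6, -0.8, -0.3]
opening: 0.397
grip_force: 0.0
```

Run:
```python
from h import *
s=state(); print(s["t"],s["eef_pos"],s["tcp_rot"],s["opening"])
c=read_camera("side"); 
b=c["frame"][190:245,150:320]
cv2.imwrite("pics/z2.png",cv2.resize(b,(800,259),interpolation=cv2.INTER_CUBIC))
```

```text
2.1 [506.76834906 -81.02981452 164.73877582] [ 3.14132978e+00 -6.04835300e-04 -6.44455896e-02] 0.39699837717039954
```

View pics/z2.png

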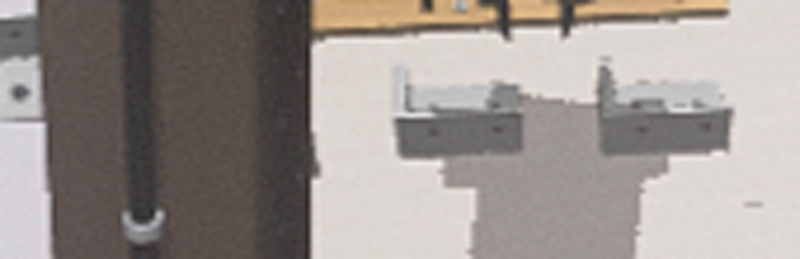

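The middle bracket (400–520,110) and the right one (600–730,110) both have the upright in front and the stop at the left, so both are mirrored. I'll tip the middle one first.

jog_arm([
  {"turn": [0,0,0],"slide": [23,53,0],"claw": 40},
  {"slide": [0,0,-55],"claw": 40},
  {"slide": [0,0,-60],"claw": 40},
  {"slide": [-8,0,0],"claw": 40},
  {"slide": [-6,0,0],"claw": 40},
])

```text
validation failed for argument at $.ta...
```

jog_arm([
  {"turn": [0,0,0],"slide": [23,53,0],"claw": 40},
  {"turn": [0,0,0],"slide": [0,0,-55],"claw": 40},
  {"turn": [0,0,0],"slide": [0,0,-60],"claw": 40},
  {"turn": [0,0,0],"slide": [-8,0,0],"claw": 40},
  {"turn": [0,0,0],"slide": [-6,0,0],"claw": 40},
])

```text
t: 2.78
eef_pos: [515.0, -30.0, 51.3]
tcp_rot: [3.141, -0.001, -0.063]
ft_force: [0.4, 0.7, 1.1]
opening: 0.401
grip_force: 0.2
```

jog_arm([
  {"turn": [0,0,0],"slide": [-8,0,0],"claw": 40},
  {"turn": [0,0,0],"slide": [-8,0,-1],"claw": 40},
  {"turn": [0,0,0],"slide": [-8,0,-2],"claw": 40},
  {"turn": [0,0,0],"slide": [-8,0,-4],"claw": 40},
  {"turn": [0,0,0],"slide": [-6,0,-4],"claw": 40},
])

```text
t: 3.4
eef_pos: [476.3, -29.8, 38.4]
tcp_rot: [3.142, 0.0, -0.063]
ft_force: [0.3, 0.4, 0.2]
opening: 0.401
grip_force: 0.0
```

jog_arm([
  {"turn": [0,0,0],"slide": [-4,0,-4],"claw": 40},
  {"turn": [0,0,0],"slide": [-4,0,-4],"claw": 40},
  {"turn": [0,0,0],"slide": [0,0,0],"claw": 40},
])

```text
t: 3.78
eef_pos: [468.6, -29.7, 30.3]
tcp_rot: [-3.142, 0.001, -0.063]
ft_force: [-0.2, -0.3, -0.3]
opening: 0.398
grip_force: 0.0
```

Run:
```python
from h import *
c=read_camera("side"); d=read_camera("top")
cv2.imwrite("pics/z3.png",np.vstack([cv2.resize(c["frame"][175:245,150:320],(680,280),interpolation=cv2.INTER_CUBIC),cv2.resize(d["frame"][160:235,166:336],(680,300),interpolation=cv2.INTER_CUBIC)]))
```

```text
(no output)
```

View pics/z3.png

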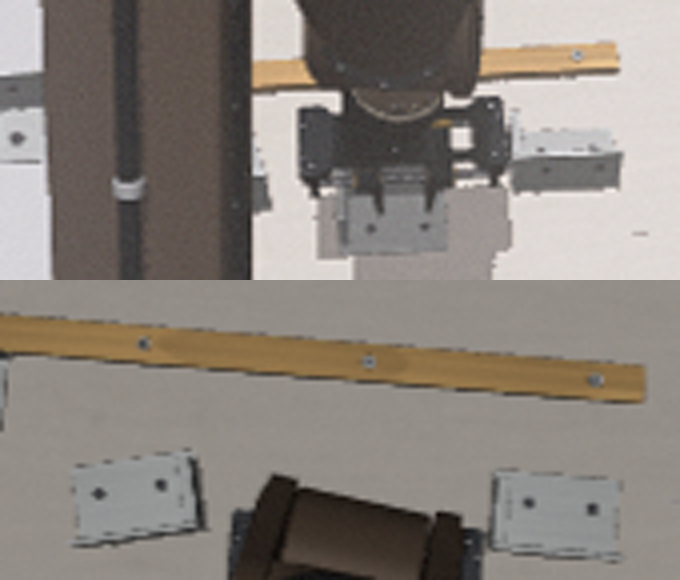

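The middle bracket has tipped: its foot is now flat towards the robot and the fingers are inside the angle. Next I lower the fingers and push it to the rail.

jog_arm([
  {"turn": [0,0,0],"slide": [0,0,-19],"claw": 40},
  {"turn": [0,0,0],"slide": [10,-0.6,0],"claw": 40},
  {"turn": [0,0,0],"slide": [12,-0.7,0],"claw": 40},
  {"turn": [0,0,0],"slide": [14,-0.9,0],"claw": 40},
  {"turn": [0,0,0],"slide": [14,-0.9,0],"claw": 40},
])

```text
t: 4.5
eef_pos: [519.9, -32.9, 12.1]
tcp_rot: [3.141, 0.0, -0.063]
ft_force: [-3.5, 0.4, 2.5]
opening: 0.397
grip_force: 1.6
```

jog_arm([
  {"turn": [0,0,0],"slide": [14,-0.9,0],"claw": 40},
  {"turn": [0,0,0],"slide": [14,-0.9,0],"claw": 40},
  {"turn": [0,0,0],"slide": [14,-0.9,0],"claw": 40},
  {"turn": [0,0,0],"slide": [14,-0.9,0],"claw": 40},
  {"turn": [0,0,0],"slide": [8,-0.5,0],"claw": 40},
])

```text
t: 5.12
eef_pos: [583.9, -37.0, 11.6]
tcp_rot: [3.141, -0.0, -0.063]
ft_force: [-3.3, 0.6, 1.9]
opening: 0.404
grip_force: 1.2
```

jog_arm([
  {"turn": [0,0,0],"slide": [5,-0.3,0],"claw": 40},
  {"turn": [0,0,0],"slide": [4,-0.2,0],"claw": 40},
])

```text
t: 5.38
eef_pos: [592.1, -37.5, 11.6]
tcp_rot: [3.142, -0.0, -0.063]
ft_force: [-0.7, 0.2, -1.0]
opening: 0.401
grip_force: 0.4
```

jog_arm([
  {"turn": [0,0,0],"slide": [3,-0.2,0],"claw": 40},
  {"turn": [0,0,0],"slide": [2,-0.1,0],"claw": 40},
  {"turn": [0,0,0],"slide": [2,-0.1,0],"claw": 40},
])

```text
t: 5.75
eef_pos: [598.9, -37.9, 11.6]
tcp_rot: [3.142, 0.0, -0.063]
ft_force: [-5.6, 0.2, 2.3]
opening: 0.397
grip_force: 2.7
```

jog_arm([
  {"turn": [0,0,0],"slide": [1.5,0,0],"claw": 40},
  {"turn": [0,0,0],"slide": [1,0,0],"claw": 40},
])

```text
t: 6.0
eef_pos: [599.1, -37.8, 11.6]
tcp_rot: [-3.142, 0.005, -0.063]
ft_force: [-14.5, -3.0, 10.2]
opening: 0.402
grip_force: 7.4
```

The push has stalled against the rail at 14 N, so it is seated. I'll back off and lift.

jog_arm([
  {"turn": [0,0,0],"slide": [1,0,0],"claw": 40},
  {"turn": [0,0,0],"slide": [-4,0,0],"claw": 40},
  {"turn": [0,0,0],"slide": [-22,1,0],"claw": 40},
  {"turn": [0,0,0],"slide": [0,0,50],"claw": 40},
  {"turn": [0,0,0],"slide": [0,0,60],"claw": 40},
])

```text
t: 6.62
eef_pos: [576.2, -36.9, 122.3]
tcp_rot: [-3.141, 0.001, -0.063]
ft_force: [1.1, 0.7, 0.8]
opening: 0.402
grip_force: 0.0
```

jog_arm([
  {"turn": [0,0,0],"slide": [-20,-50,0],"claw": 40},
  {"turn": [0,0,0],"slide": [-20,-50,0],"claw": 40},
  {"turn": [0,0,0],"slide": [-25,-50,0],"claw": 40},
  {"turn": [0,0,0],"slide": [0,0,0],"claw": 40},
])

```text
t: 7.12
eef_pos: [510.5, -189.8, 121.9]
tcp_rot: [3.141, -0.001, -0.067]
ft_force: [0.2, -0.6, 0.3]
opening: 0.4
grip_force: 0.0
```

Run:
```python
from h import *
s=state(); print(s["t"],s["eef_pos"],s["tcp_rot"])
c=read_camera("side"); d=read_camera("top")
cv2.imwrite("pics/z4.png",np.vstack([cv2.resize(c["frame"][175:245,150:320],(680,280),interpolation=cv2.INTER_CUBIC),cv2.resize(d["frame"][160:235,166:336],(680,300),interpolation=cv2.INTER_CUBIC)]))
```

```text
7.125 [ 510.47548533 -189.76766737  121.9288794 ] [ 3.14091745e+00 -9.86568455e-04 -6.72732791e-02]
```

View pics/z4.png

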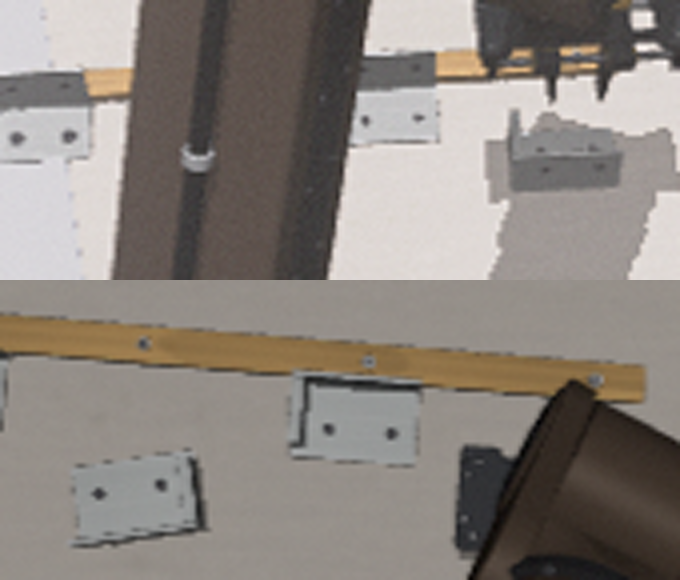

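The middle bracket now lies flush on the rail at (290–420,375–465), matching the sample. Now the right one.

jog_arm([
  {"turn": [0,0,0],"slide": [0,3,-30],"claw": 40},
  {"turn": [0,0,0],"slide": [0,0,-42],"claw": 40},
  {"turn": [0,0,0],"slide": [-7,0,0],"claw": 40},
  {"turn": [0,0,0],"slide": [-8,0,0],"claw": 40},
  {"turn": [0,0,0],"slide": [-7,0,0],"claw": 40},
])

```text
t: 7.85
eef_pos: [489.7, -183.9, 51.1]
tcp_rot: [3.141, -0.002, -0.063]
ft_force: [1.9, 0.2, -0.2]
opening: 0.402
grip_force: 0.5
```

jog_arm([
  {"turn": [0,0,0],"slide": [-8,0,-1],"claw": 40},
  {"turn": [0,0,0],"slide": [-8,0,-2],"claw": 40},
  {"turn": [0,0,0],"slide": [-8,0,-4],"claw": 40},
  {"turn": [0,0,0],"slide": [-7,0,-4],"claw": 40},
  {"turn": [0,0,0],"slide": [-5,0,-4],"claw": 40},
])

```text
t: 8.48
eef_pos: [452.9, -183.9, 34.3]
tcp_rot: [-3.142, 0.0, -0.063]
ft_force: [-0.5, 0.8, 0.9]
opening: 0.402
grip_force: 0.0
```

jog_arm([
  {"turn": [0,0,0],"slide": [-4,0,-4],"claw": 40},
  {"turn": [0,0,0],"slide": [0,0,0],"claw": 40},
  {"turn": [0,0,0],"slide": [0,0,0],"claw": 40},
])

```text
t: 8.85
eef_pos: [449.6, -183.9, 30.7]
tcp_rot: [3.141, -0.0, -0.063]
ft_force: [-0.1, -0.2, -0.5]
opening: 0.402
grip_force: 0.0
```

Run:
```python
from h import *
c=read_camera("side"); d=read_camera("top")
cv2.imwrite("pics/z5.png",np.vstack([cv2.resize(c["frame"][175:245,150:320],(680,280),interpolation=cv2.INTER_CUBIC),cv2.resize(d["frame"][160:235,166:336],(680,300),interpolation=cv2.INTER_CUBIC)]))
```

```text
(no output)
```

View pics/z5.png

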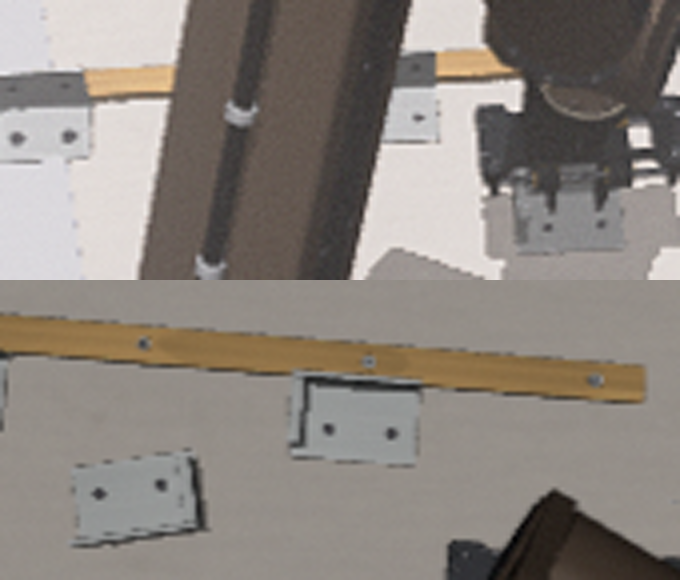

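The right bracket has tipped as well, with its foot at (515–625,190–250). Now I push it to the rail.

jog_arm([
  {"turn": [0,0,0],"slide": [0,0,-19],"claw": 40},
  {"turn": [0,0,0],"slide": [10,-0.3,0],"claw": 40},
  {"turn": [0,0,0],"slide": [12,-0.4,0],"claw": 40},
  {"turn": [0,0,0],"slide": [14,-0.4,0],"claw": 40},
  {"turn": [0,0,0],"slide": [14,-0.4,0],"claw": 40},
])

```text
t: 9.57
eef_pos: [500.2, -185.2, 12.1]
tcp_rot: [-3.142, 0.001, -0.063]
ft_force: [-6.5, -0.2, 5.2]
opening: 0.397
grip_force: 2.8
```

jog_arm([
  {"turn": [0,0,0],"slide": [14,-0.4,0],"claw": 40},
  {"turn": [0,0,0],"slide": [14,-0.4,0],"claw": 40},
  {"turn": [0,0,0],"slide": [14,-0.4,0],"claw": 40},
  {"turn": [0,0,0],"slide": [14,-0.4,0],"claw": 40},
  {"turn": [0,0,0],"slide": [12,-0.4,0],"claw": 40},
])

```text
t: 10.2
eef_pos: [567.6, -187.1, 12.3]
tcp_rot: [-3.141, 0.002, -0.063]
ft_force: [-8.6, -0.3, 9.4]
opening: 0.398
grip_force: 6.0
```

jog_arm([
  {"turn": [0,0,0],"slide": [8,-0.2,0],"claw": 40},
  {"turn": [0,0,0],"slide": [5,-0.2,0],"claw": 40},
  {"turn": [0,0,0],"slide": [3,0,0],"claw": 40},
  {"turn": [0,0,0],"slide": [2,0,0],"claw": 40},
])

```text
t: 10.7
eef_pos: [585.3, -187.5, 12.3]
tcp_rot: [-3.141, 0.002, -0.063]
ft_force: [-8.3, 0.4, 8.7]
opening: 0.399
grip_force: 5.9
```

jog_arm([
  {"turn": [0,0,0],"slide": [2,0,0],"claw": 40},
  {"turn": [0,0,0],"slide": [2,0,0],"claw": 40},
  {"turn": [0,0,0],"slide": [1,0,0],"claw": 40},
])

```text
t: 11.08
eef_pos: [588.9, -187.4, 12.1]
tcp_rot: [-3.141, 0.005, -0.063]
ft_force: [-16.4, -2.1, 13.2]
opening: 0.399
grip_force: 9.8
```

jog_arm([
  {"turn": [0,0,0],"slide": [1,0,0],"claw": 40},
  {"turn": [0,0,0],"slide": [1,0,0],"claw": 40},
])

```text
t: 11.32
eef_pos: [589.3, -187.3, 12.1]
tcp_rot: [-3.14, 0.008, -0.063]
ft_force: [-24.2, -3.2, 17.5]
opening: 0.397
grip_force: 14.3
```

jog_arm([
  {"turn": [0,0,0],"slide": [-5,0,0],"claw": 40},
  {"turn": [0,0,0],"slide": [-22,1,0],"claw": 40},
  {"turn": [0,0,0],"slide": [0,0,50],"claw": 40},
  {"turn": [0,0,0],"slide": [0,0,60],"claw": 40},
  {"turn": [0,0,0],"slide": [-20,-40,40],"claw": 40},
])

```text
t: 11.95
eef_pos: [547.3, -225.9, 164.8]
tcp_rot: [3.14, -0.004, -0.06]
ft_force: [0.6, -0.6, -0.3]
opening: 0.402
grip_force: 0.0
```

jog_arm([
  {"turn": [0,0,0],"slide": [-20,-50,10],"claw": 40},
  {"turn": [0,0,0],"slide": [-20,-50,0],"claw": 40},
  {"turn": [0,0,0],"slide": [-20,-50,0],"claw": 40},
  {"turn": [0,0,0],"slide": [-20,-50,0],"claw": 40},
  {"turn": [0,0,0],"slide": [0,0,0],"claw": 40},
])

```text
t: 12.58
eef_pos: [464.6, -430.1, 171.8]
tcp_rot: [3.14, -0.001, -0.067]
ft_force: [0.3, 0.7, -0.1]
opening: 0.402
grip_force: 0.0
```

Run:
```python
from h import *
c=read_camera("side"); d=read_camera("top")
cv2.imwrite("pics/z6.png",np.vstack([cv2.resize(c["frame"][180:240,140:310],(800,282),interpolation=cv2.INTER_CUBIC),cv2.resize(d["frame"][160:226,140:336],(800,269),interpolation=cv2.INTER_CUBIC)]))
```

```text
(no output)
```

View pics/z6.png

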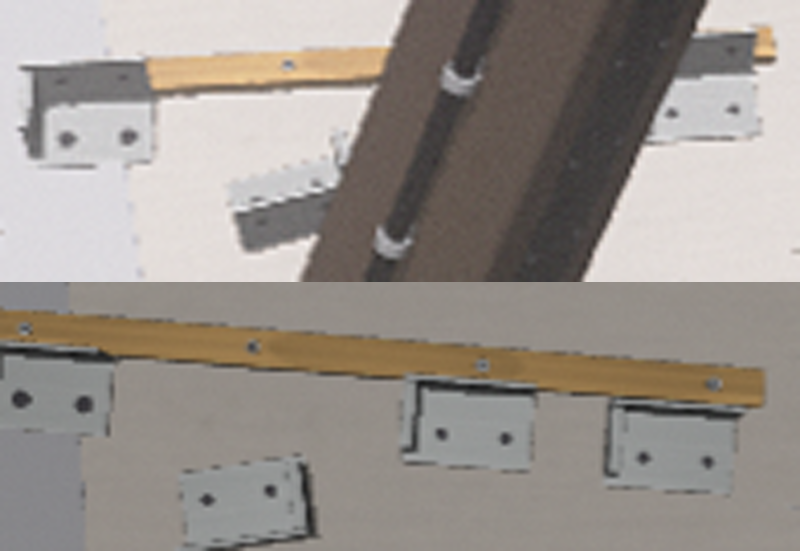

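Both look seated. I'll check the right bracket's gap more closely.

Run:
```python
from h import *
d=read_camera("top"); f=d["frame"]
a=cv2.resize(f[176:206,236:336],(800,240),interpolation=cv2.INTER_CUBIC)
b=cv2.resize(f[162:192,125:225],(800,240),interpolation=cv2.INTER_CUBIC)
# rail top front edge and upright back-top edge predicted
cv2.imwrite("pics/z7.png",cv2.convertScaleAbs(np.vstack([a,b]),alpha=1.3))
for n,(x,y0) in dict(B=(255,180),C=(305,184)).items(): print(n,f[y0-6:y0+12,x].tolist())
```

```text
B [[135, 141, 147], [107, 116, 124], [67, 106, 133], [66, 105, 131], [70, 109, 138], [69, 109, 137], [65, 102, 128], [67, 109, 136], [70, 110, 139], [79, 96, 108], [145, 145, 143], [35, 35, 34], [49, 48, 48], [95, 96, 94], [153, 152, 149], [151, 151, 149], [151, 151, 149], [149, 150, 148]]
C [[136, 143, 150], [103, 113, 121], [67, 104, 132], [66, 103, 129], [70, 111, 139], [69, 110, 140], [68, 107, 135], [68, 107, 135], [71, 112, 140], [71, 111, 142], [72, 110, 136], [95, 97, 96], [144, 144, 143], [45, 45, 44], [67, 68, 66], [149, 148, 146], [147, 147, 145], [148, 148, 146]]
```

View pics/z7.png

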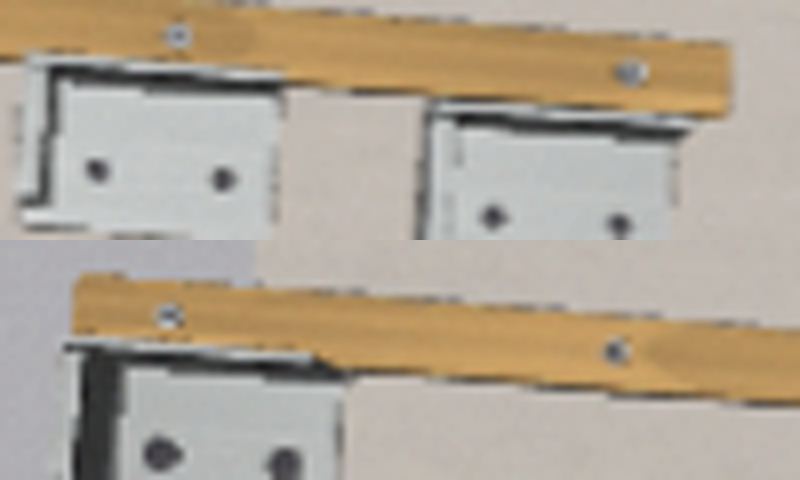

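The right bracket sits about 4 mm off the rail. It was probably riding foot-up under the finger (the Fz reading fits this), then dropped back when released. The middle bracket matches the sample's overlap, so it is flush. I'll push the right one again with the fingertips just above the foot.

jog_arm([
  {"turn": [0,0,0],"slide": [20,50,0],"claw": 40},
  {"turn": [0,0,0],"slide": [20,50,0],"claw": 40},
  {"turn": [0,0,0],"slide": [20,50,-10],"claw": 40},
  {"turn": [0,0,0],"slide": [18,50,-20],"claw": 40},
  {"turn": [0,0,0],"slide": [15,42,-30],"claw": 40},
])

```text
t: 13.35
eef_pos: [559.8, -181.5, 112.1]
tcp_rot: [3.141, -0.002, -0.061]
ft_force: [0.1, 0.0, -0.9]
opening: 0.399
grip_force: 0.0
```

jog_arm([
  {"turn": [0,0,0],"slide": [0,0,-50],"claw": 40},
  {"turn": [0,0,0],"slide": [0,0,-35],"claw": 40},
  {"turn": [0,0,0],"slide": [0,0,-10],"claw": 40},
  {"turn": [0,0,0],"slide": [0,0,0],"claw": 40},
])

```text
t: 13.85
eef_pos: [558.8, -184.2, 17.1]
tcp_rot: [3.142, -0.0, -0.062]
ft_force: [-0.1, 0.9, 0.6]
opening: 0.402
grip_force: 0.0
```

jog_arm([
  {"turn": [0,0,0],"slide": [0,0,-7],"claw": 40},
  {"turn": [0,0,0],"slide": [0,0,-3],"claw": 40},
  {"turn": [0,0,0],"slide": [10,0,0],"claw": 40},
  {"turn": [0,0,0],"slide": [9,0,0],"claw": 40},
  {"turn": [0,0,0],"slide": [4,0,0],"claw": 40},
])

```text
t: 14.48
eef_pos: [582.3, -184.8, 6.8]
tcp_rot: [3.141, -0.001, -0.063]
ft_force: [0.8, 0.3, 0.2]
opening: 0.397
grip_force: 0.0
```

jog_arm([
  {"turn": [0,0,0],"slide": [3,0,0],"claw": 40},
  {"turn": [0,0,0],"slide": [2,0,0],"claw": 40},
  {"turn": [0,0,0],"slide": [2,0,0],"claw": 40},
])

```text
t: 14.85
eef_pos: [588.2, -184.7, 6.6]
tcp_rot: [-3.141, 0.001, -0.063]
ft_force: [-2.2, -0.4, 1.1]
opening: 0.402
grip_force: 1.4
```

jog_arm([
  {"turn": [0,0,0],"slide": [1.5,0,0],"claw": 40},
  {"turn": [0,0,0],"slide": [1.5,0,0],"claw": 40},
  {"turn": [0,0,0],"slide": [1,0,0],"claw": 40},
])

```text
t: 15.22
eef_pos: [589.0, -184.6, 6.7]
tcp_rot: [-3.14, 0.007, -0.063]
ft_force: [-25.0, -3.9, 17.2]
opening: 0.399
grip_force: 12.2
```

jog_arm([
  {"turn": [0,0,0],"slide": [-5,0,0],"claw": 40},
  {"turn": [0,0,0],"slide": [-22,1,0],"claw": 40},
  {"turn": [0,0,0],"slide": [0,0,50],"claw": 40},
  {"turn": [0,0,0],"slide": [0,0,60],"claw": 40},
  {"turn": [0,0,0],"slide": [-20,-40,40],"claw": 40},
])

```text
t: 15.85
eef_pos: [547.0, -223.0, 159.4]
tcp_rot: [3.14, -0.004, -0.06]
ft_force: [0.7, -0.9, -0.1]
opening: 0.4
grip_force: 0.0
```

jog_arm([
  {"turn": [0,0,0],"slide": [-20,-50,10],"claw": 40},
  {"turn": [0,0,0],"slide": [-20,-50,0],"claw": 40},
  {"turn": [0,0,0],"slide": [-20,-50,0],"claw": 40},
  {"turn": [0,0,0],"slide": [-20,-50,0],"claw": 40},
  {"turn": [0,0,0],"slide": [0,0,0],"claw": 40},
])

```text
t: 16.48
eef_pos: [464.2, -427.1, 166.4]
tcp_rot: [3.14, -0.001, -0.067]
ft_force: [-1.1, 0.2, -0.1]
opening: 0.404
grip_force: 0.0
```

Run:
```python
from h import *
d=read_camera("top"); f=d["frame"]
a=cv2.resize(f[176:206,236:336],(800,240),interpolation=cv2.INTER_CUBIC)
b=cv2.resize(f[162:192,125:225],(800,240),interpolation=cv2.INTER_CUBIC)
cv2.imwrite("pics/z8.png",cv2.convertScaleAbs(np.vstack([a,b]),alpha=1.3))
for n,(x,y0) in dict(B=(255,180),C=(305,184)).items(): print(n,f[y0-6:y0+12,x].tolist())
```

```text
B [[135, 141, 148], [109, 117, 124], [68, 107, 134], [66, 104, 132], [69, 108, 138], [69, 109, 137], [67, 103, 129], [69, 109, 137], [73, 113, 141], [77, 94, 107], [147, 147, 145], [32, 33, 32], [48, 47, 48], [95, 96, 93], [152, 153, 151], [151, 152, 150], [150, 150, 148], [151, 152, 149]]
C [[136, 144, 149], [105, 114, 122], [66, 104, 131], [64, 102, 129], [70, 111, 139], [70, 110, 139], [69, 108, 136], [67, 107, 134], [71, 109, 138], [73, 93, 109], [143, 142, 142], [33, 33, 32], [57, 58, 57], [147, 147, 145], [147, 149, 146], [146, 147, 145], [146, 146, 144], [145, 145, 144]]
```

View pics/z8.png

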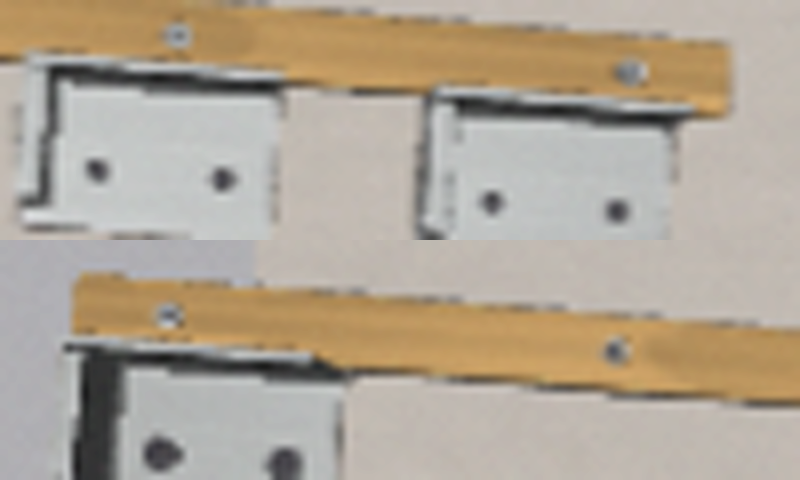

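The right bracket's profile across the rail now matches the middle one's: the upright overlaps the rail top just as the sample's does, so both are flush. I'll hand in.

```bash
python3 -c "
from cell import *
print(job_done())"
```

```text
the job is handed in; nothing more can be done
None
```

I tipped the middle and right brackets, which were the mirrored ones, and slid both against the rail (the right one took a second push to close a gap of about 4 mm); I left the left bracket, already the sample's hand, and everything else where they were, and handed the job in without a verdict shown.

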